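Rock the battery caddy's seesaw gate to the empty lane

ROBOT

A 6-joint arm with a two-finger parallel gripper is mounted at the origin on the work surface. World frame = base frame: x ahead of the robot, y to its left, z up, the work surface at z = 0. Lengths are in mm, angles in degrees, forces in N, time in s.
With the tool pointing down it reaches from about 300 to 850 mm from the base axis. Payload 4.2 kg.
Tool frame: the origin (TCP) lies midway between the tips of the shut fingers; the grasp point (between the pads) lies 19 mm behind it; y points along the fingers, z is the direction in which the jaws open and shut, and the axes are right-handed (so a half turn about y gives the same grasp; the last joint's range is limited). The gripper opens to 91 mm and grips with 3 to 60 N. Pads are 32 mm wide; open, the fingers measure 118 mm over their backs; the gripper's body (76 mm by 178 mm) begins 60 mm behind the grasp point.
Start: joints at [-70.76, 18.312, 89.639, -0, 72.044, -1.146], TCP at [200.3, -539.002, 213.976] pointing down, gripper open.
Joint ranges: [-177.97, 177.97], [-48.28, 115.42], [12.27, 149.76], [-77.06, 257.06], [2.81, 150.46], [-146.56, 146.56]. Speed limits (degrees/s): [147.25, 147.25, 180, 180, 180, 180].

INTERFACE

Orientations are given as [roll, pitch, yaw] about the fixed x, y, z axes, in that order (R = Rz(yaw) Ry(pitch) Rx(roll)).
In Python, from workcell import env gives the robot as it stands.
- The arm moves only by the shell command python3 -m handwheel 'ROWS' [FORCE]. ROWS is JSON, a list of rows, each a list of 3 entries, a list of its own where there are three numbers: the opening, from 0 (shut) to 1 (fully open), then the shift along the tool's x, y, z in mm, then the turn, a rotation vector about the tool's x, y, z in degrees. A call has exactly 10 rows; each row shifts and turns the commanded pose from where the row before left it, along the tool's axes as they then stand; what a row does not reach is not made up. A row lasts 1/12 s, in which the tool goes at most 41.7 mm and 7.16 degrees, less where a joint would pass 70% of its speed; a pose out of reach is approached as far as the arm can. A call is refused whole if a number of a shift passes 41.7 or a number of a turn 7.16, either way. A call with a gripper value outside its range is refused whole. The fingers move at their own pace and stop on an object; FORCE is the grip in N (left out, the last holds). Time passes only in rows, so rows that do not move let the fingers close, or fill a call up. It gives the time, the measured TCP pose, the force and the opening at its end, in the units of the state.
- env.state(): the state, without advancing time (a new reading comes with each control period).
- env.grab_frame(name): name is "side" or "top" or "wrist"; returns the picture (384x512x3 uint8, red, green, blue); there is no depth.
- env.camera_info(name): a dict with "fx", "fy", "cx", "cy" (pixels), "camera_from_world" (4x4, takes a point from world to camera coordinates); the wrist camera has in their place "mount" (4x4, takes a point from camera to tool coordinates, whose origin is the TCP and whose axes are the tool frame's). Camera axes: x right, y down, z forward; pixel columns grow to the right and rows downward; lengths in mm; the calibration is good to about 2 mm. A picture is of the moment at which its call begins: read the wrist's pose just before it. camera_info takes no time and is no camera call.
- env.job_done(): hands the job in, once; it reports no verdict.
Trained networks look in the newest picture that a camera, given by its name, has taken for a name from the list of things; names that differ only in an ending like _2 or _b are one class to them, and where a whole thing is asked for, a point or a joint stands for the part that bears it (a point fixed in the world has none). Each returns a list of dicts, best first, with "p" (0 to 1); they miss things now and then, are a little off and sometimes report something else, mostly with a low value. They report only what shows in the picture. A call takes as long as a camera call. They do not tell look-alikes from the thing itself.
- env.masks_of(camera, label): "region" (384x512 bool, what is visible of it) and "location" ([column, row] in pixels, amid what is visible of it).
The state is a dict: "time_s": time; "qpos": joint angles; "qvel": joint speeds; "effort": joint torques, N m; "ee_pos": TCP position; "ee_rot": TCP orientation; "force": force on the tool from outside, world axes, zero at the start; "torque": the same for the moment, N m; "gripper_width": finger opening in mm.
Only numpy, scipy, OpenCV 4.12 (cv2) and the standard library are available. Lean on these libraries where they do the work, as an engineer would, in place of code of your own. Each camera call takes 0.05 s, during which the arm holds its last target.

TASK

One lane of the battery caddy is full and three more AA cells have backed up on the seesaw gate. With a fingertip, press down the raised end's thumb pad to rock the gate right over to its other stop, so that those three cells roll down into the empty lane, and leave the gate leaning that way. Do not touch, pick up or push the cells themselves, let the four in the full lane stay there, and leave the trays' things and the lamp alone.

Things in the scene. Friction and masses are not known exactly. Their poses are not given: they have to be found in the camera images.
- caddy: battery caddy, fixed on the dresser: walnut base 100 x 250 x 12 mm, a clear acrylic lane at each end, an aluminium seesaw gate between them. Origin: centre of the base's underside. x axis across it (thumb pads on the -x side, turned to the robot within 35 degrees), y along it, z up. Lane walls end 31 mm either side of the centre line, 52 mm high; end blocks 56 mm high.
- gate (a joint): gate tilt, rad. Axle along the caddy's x, 36 mm above the dresser at its middle. Starts at -0.15, its stop: +y end down to the full lane. +0.15 is the other stop: -y end down to the empty lane. Gate: channel 104 mm long, 59 mm wide, floor 8 mm above the axle, cheeks 8 mm higher. Stiff axle, no spring: it stays about where it is left; 1 to 2 N down on the raised pad rocks it.
- pad_right (a point): centre of the top of the flat ribbed thumb pad at the gate's -y end, raised at the start: 50 mm above the dresser, 38 mm once down. Pad 36 mm (across the caddy) x 28 mm (along it), 4 mm thick, standing out from the gate's -x cheek. In the caddy's frame: x -50 mm, y -40 mm at the start, -42 mm level, -43 mm once down. Axes: the gate's, tilting with it.
- pad_left (a point): centre of the top of the like pad at the gate's +y end, lowered at the start (38 mm above the dresser). In the caddy's frame: x -50 mm, y +43 mm.
- lane_empty (a point): middle of the floor of the empty -y lane. The floor is 56 mm wide and slopes 8 degrees down and outward, from 54 mm from the caddy's middle (34 mm above the dresser) to the end block's inner face, 110 mm from the middle.
- lane_full (a point): middle of the floor of the full +y lane, which mirrors the other and holds four cells.
- cell1: AA cell, a plain dark cylinder 14.5 mm across and 50.5 mm long, 24 g, lying across the caddy (its x axis is its length). Origin at its centre. At the start on the gate, on its lowered half; it rolls by itself when the gate tips.
- cell2: AA cell, a plain dark cylinder 14.5 mm across and 50.5 mm long, 24 g, lying across the caddy (its x axis is its length). Origin at its centre. At the start on the gate, on its lowered half; it rolls by itself when the gate tips.
- cell3: AA cell, a plain dark cylinder 14.5 mm across and 50.5 mm long, 24 g, lying across the caddy (its x axis is its length). Origin at its centre. At the start on the gate, on its lowered half; it rolls by itself when the gate tips.
- cell4: AA cell, a plain dark cylinder 14.5 mm across and 50.5 mm long, 24 g, lying across the caddy (its x axis is its length). Origin at its centre. In the full lane.
- cell5: AA cell, a plain dark cylinder 14.5 mm across and 50.5 mm long, 24 g, lying across the caddy (its x axis is its length). Origin at its centre. In the full lane.
- cell6: AA cell, a plain dark cylinder 14.5 mm across and 50.5 mm long, 24 g, lying across the caddy (its x axis is its length). Origin at its centre. In the full lane.
- cell7: AA cell, a plain dark cylinder 14.5 mm across and 50.5 mm long, 24 g, lying across the caddy (its x axis is its length). Origin at its centre. In the full lane.
- trays: bystander, fixed: walnut tray 270 x 190 x 28 mm with a clear acrylic tray 165 x 165 mm stacked in it, 38 mm high in all; to one side of the caddy. Origin: centre of its underside.
- cologne: bystander: tall slender amber cologne bottle, 36 mm across, 142 mm high, loose in the acrylic tray. Origin: centre of its underside.
- flacon: bystander: cube-shaped black glass flacon, 52 mm cube with a round cap, 78 mm high, loose in the acrylic tray. Origin: centre of its underside.
- clip: bystander: steel money clip 24 x 54 x 8 mm, loose in the walnut tray. Origin: centre of its underside.
- lamp: bystander: matte grey battery lamp with a small toggle, 92 mm across, 154 mm high, loose on the dresser on the other side of the caddy from the trays. Origin: centre of its underside.
Things that resemble listed ones, but are neither listed nor needed, are in the scene too. What is shaped like the cell6 but pink or yellow is not meant.

How it is judged:
By the outcome, as a careful person would: the job done as asked, in the order asked, and still so for the second after the job is handed in, with the robot touching nothing.
It also fails if it takes over 32 s, if anything falls off the work surface, if the arm or the gripper's body presses on something with over 40 N, if the wrist force passes 120 N, or if a joint passes its speed limit or range.

## Working session

There is one attempt and no reset: what is moved stays moved. The work goes in short steps, Python scripts to look and compute and a shell command to move; the robot and the scene stay as the last step left them, time stands still between calls to the robot, and variables do not carry over. Pictures are saved under pics/ and viewed, and the job is handed in when it is done.

```bash
mkdir -p pics
python3 - <<'E'
from workcell import env
import cv2, json
s=env.state(); print(s)
for c in ("side","top"):
    im=env.grab_frame(c); cv2.imwrite(f"pics/{c}0.png",im[:,:,::-1])
    print(c,{k:(v if not hasattr(v,'tolist') else v.tolist()) for k,v in env.camera_info(c).items()})
    for l in ("pad_right","pad_left","gate","lane_empty","cell1","caddy"):
        for d in env.masks_of(c,l)[:4]: print(l,round(d["p"],2),d["location"],d["region"].sum())
print(env.camera_info("wrist"))
E
```

```text
{'time_s': 0.0, 'qpos': array([-7.07592472e+01,  1.83497887e+01,  8.97061003e+01, -3.22296969e-03,
        7.20426932e+01, -1.14455030e+00]), 'qvel': array([-0.00990748,  0.08434247,  0.08194015, -0.03637159,  0.01482906,
       -0.1041323 ]), 'effort': array([-2.36419393e-03, -4.12473750e+01, -2.31973851e+01,  7.23420689e-02,
        4.55966697e-02, -1.54992058e-04]), 'ee_pos': array([ 200.12266912, -538.51779368,  213.14091405]), 'ee_rot': array([-9.00986237e+01, -1.09447913e-03, -1.59613700e+02]), 'force': array([-0.6522755 , -0.69043032, -0.05711561]), 'torque': array([ 0.02170227, -0.07218657, -0.03105156]), 'gripper_width': 90.83988834124085}
side {'fx': 396.1658234414227, 'fy': 396.1658234414227, 'cx': 254.76397971209025, 'cy': 191.74678368451035, 'camera_from_world': [[0.9771478482099825, -0.21186351534632603, -0.01720272082255195, -620.0009070632873], [-0.1516024188218776, -0.6379067343327417, -0.75504417413837, 134.98482059706612], [0.1489925815131666, 0.7403977641498078, -0.6554482141985043, 1038.7284984561356], [0.0, 0.0, 0.0, 1.0]]}
pad_right 0.81 [220.6, 199.8] 511
pad_
[... 715 characters left out ...]
2
pad_left 0.58 [255.1, 220.5] 950
gate 0.82 [257.2, 220.4] 878
lane_empty 0.96 [258.7, 220.0] 3271
cell1 0.69 [236.8, 202.7] 108
cell1 0.62 [216.6, 142.1] 64
cell1 0.58 [247.7, 208.6] 92
cell1 0.55 [220.3, 194.4] 87
caddy 0.7 [256.6, 220.4] 3147
{'fx': 269.8453613703182, 'fy': 269.8453613703182, 'cx': 253.51050874123618, 'cy': 191.45650003755628, 'mount': array([[ 5.02151847e-04,  9.64269482e-01,  2.64922846e-01,
        -7.47598545e+01],
       [-1.72058460e-04, -2.64922792e-01,  9.64269612e-01,
        -1.70936546e+02],
       [ 9.99999859e-01, -5.29791983e-04,  3.28792532e-05,
        -3.38279588e-02],
       [ 0.00000000e+00,  0.00000000e+00,  0.00000000e+00,
         1.00000000e+00]])}
```

Run:
```python
import cv2
im=cv2.imread("pics/top0.png"); cv2.imwrite("pics/top0c.png",cv2.resize(im[150:290,170:350],None,fx=4.4,fy=4.2,interpolation=cv2.INTER_CUBIC)[:600,:800])
im=cv2.imread("pics/side0.png"); cv2.imwrite("pics/side0c.png",cv2.resize(im[140:265,150:320],None,fx=4.6,fy=4.6,interpolation=cv2.INTER_CUBIC))
```

```text
(no output)
```

View pics/top0.png

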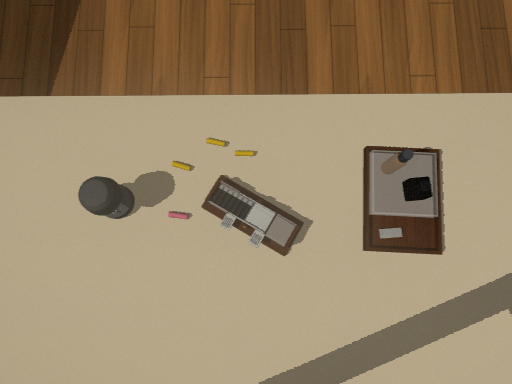

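View pics/top0c.png

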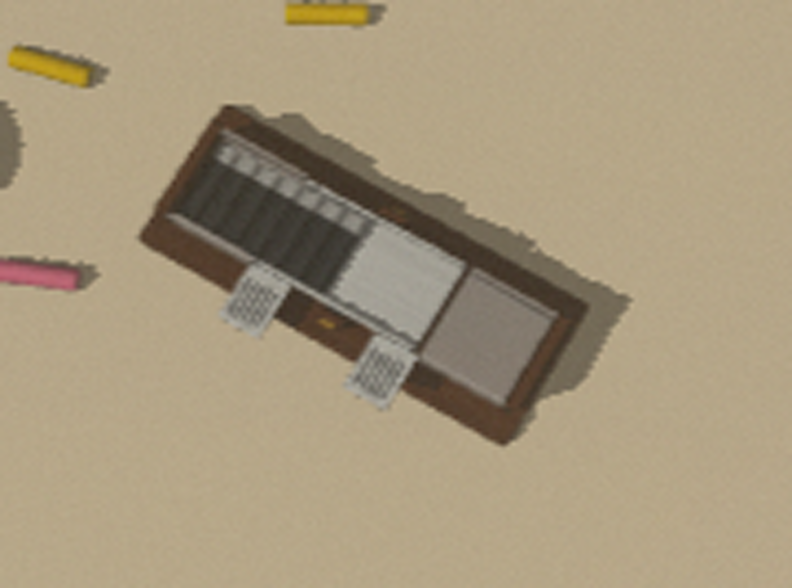

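View pics/side0.png

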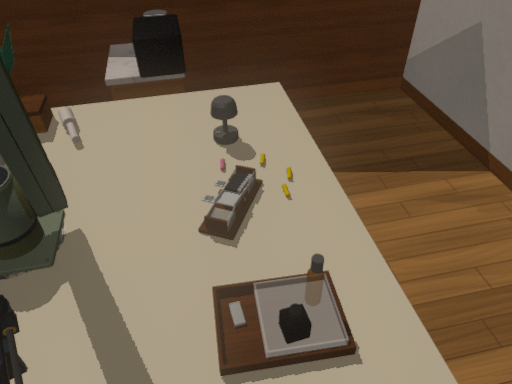

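View pics/side0c.png

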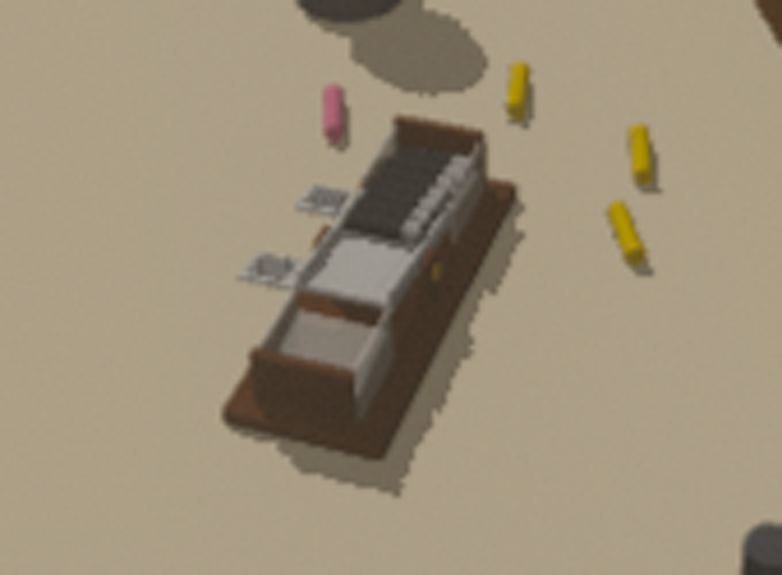

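The top view shows the raised right pad at about (256.6, 238.1) and the left pad at about (228.2, 221.2). In the side view they are at about (208.7, 198) and (220.7, 183.3). All seven dark cells sit at the far-left end of the caddy, and the pink and yellow look-alikes lie outside it.

```bash
cat > h.py <<'E'
import numpy as np
from workcell import env
from scipy.spatial.transform import Rotation as R
def bp(c,u,v,z):
    k=env.camera_info(c);T=np.array(k["camera_from_world"]);Rm=T[:3,:3];o=-Rm.T@T[:3,3]
    d=Rm.T@np.array([(u-k["cx"])/k["fx"],(v-k["cy"])/k["fy"],1]);return o+d*(z-o[2])/d[2]
def tool():
    s=env.state();return s,s["ee_pos"],R.from_euler('xyz',s["ee_rot"],degrees=True)
E
python3 - <<'E'
from h import *
Rt=bp("top",256.6,238.1,50);Lt=bp("top",228.2,221.2,38);Rs=bp("side",208.7,198,50);Ls=bp("side",220.7,183.3,38)
print(Rt,Lt,Rs,Ls,np.linalg.norm((Rt-Lt)[:2]),np.linalg.norm((Rs-Ls)[:2]))
Rp=(Rt+Rs)/2;Lp=(Lt+Ls)/2
# full caddy corner check, top cam: corners of base at z=12
cy=[(170+x/4.4,150+y/4.2) for x,y in((140,240),(505,443),(588,303),(228,105))]
P=np.array([bp("top",*c,12 if i<2 else 12) for i,c in enumerate(cy)]);print(P)
for a,b in((Rt,Lt),(Rs,Ls),(Rp,Lp),(P[1],P[0]),(P[2],P[3])):
    d=(b-a)[:2];print("yaxis ang",np.degrees(np.arctan2(d[1],d[0]))-90)
s,p,r=tool();print(p,r.as_matrix())
E
```

```text
[508.12398892   3.30878986  50.        ] [551.10415142  73.79339125  38.        ] [507.32765664   5.00166821  50.        ] [550.02757568  74.37617498  38.        ] 82.55527482185633 81.46229357995068
[[ 590.21185971  143.9018665    12.        ]
 [ 465.56669346  -67.32401145   12.        ]
 [ 549.27109292 -117.34511115   12.        ]
 [ 674.33044346   93.01762684   12.        ]]
yaxis ang -31.374040351683462
yaxis ang -31.612243309057995
yaxis ang -31.492348160089882
yaxis ang -30.545010839342588
yaxis ang -30.73122227381232
[ 200.29630335 -539.00333271  213.99780174] [[-9.37372785e-01  4.00835467e-05  3.48327806e-01]
 [-3.48327808e-01 -1.39743989e-04 -9.37372775e-01]
 [ 1.11034915e-05 -9.99999989e-01  1.44954426e-04]]
```

Both cameras agree: the raised pad is near (507.7, 4.2) and the caddy yaw is about -31°. I'll close the fingers and travel above it.

```bash
python3 -m handwheel '[[0,[-23.6,0,-20],[0,0,0]],[0,[-23.6,0,-20],[0,0,0]],[0,[-23.6,0,-20],[0,0,0]],[0,[-23.6,0,-20],[0,0,0]],[0,[-23.6,0,-20],[0,0,0]],[0,[-23.6,0,-20],[0,0,0]],[0,[-23.6,0,-20],[0,0,0]],[0,[-23.6,0,-20],[0,0,0]],[0,[-23.6,0,-20],[0,0,0]],[0,[-23.6,0,-20],[0,0,0]]]' 10
python3 -m handwheel '[[0,[-23.6,0,-20],[0,0,0]],[0,[-23.6,0,-20],[0,0,0]],[0,[-23.6,0,-20],[0,0,0]],[0,[-23.6,0,-20],[0,0,0]],[0,[-23.6,0,-20],[0,0,0]],[0,[-23.6,0,-20],[0,0,0]],[0,[-23.6,0,-20],[0,0,0]],[0,[-23.6,0,-20],[0,0,0]],[0,[-23.6,0,-20],[0,0,0]],[0,[-23.6,0,-20],[0,0,0]]]'
python3 -m handwheel '[[0,[0,12,0],[0,-5.5,0]],[0,[0,12,0],[0,-5.5,0]],[0,[0,12,0],[0,-5.5,0]],[0,[0,12,0],[0,-5.5,0]],[0,[0,12,0],[0,-5.5,0]],[0,[0,12,0],[0,-5.5,0]],[0,[0,12,0],[0,-5.5,0]],[0,[0,12,0],[0,0,0]],[0,[0,0,0],[0,0,0]],[0,[0,0,0],[0,0,0]]]'
python3 - <<'E'
from h import *
import cv2
s,p,r=tool();print(s["time_s"],p,s["ee_rot"],s["force"],s["gripper_width"],(r.inv().apply(np.array([502.5,1.4,70])-p)).round(1))
for c in("side","wrist"):cv2.imwrite(f"pics/{c}1.png",env.grab_frame(c)[:,:,::-1])
im=cv2.imread("pics/side1.png"); cv2.imwrite("pics/side1c.png",cv2.resize(im[110:265,150:320],None,fx=3.8,fy=3.8,interpolation=cv2.INTER_CUBIC))
# project pad into wrist picture
k=env.camera_info("wrist");M=np.linalg.inv(k["mount"])
for q in((507.7,4.2,50),(550.5,74,38),(502.5,1.4,50)):
    t=r.inv().apply(np.array(q)-p);c=(M@np.r_[t,1])[:3];print(c[0]/c[2]*k["fx"]+k["cx"],c[1]/c[2]*k["fy"]+k["cy"])
E
```

```text
time_s: 1.53
ee_pos: [352.3, -268.0, 214.2]
ee_rot: [-90.0, 0.0, -159.6]
force: [0.7, 0.3, 0.5]
gripper_width: 27.3
time_s: 2.37
ee_pos: [503.9, 1.9, 214.1]
ee_rot: [-90.0, 0.0, -159.6]
force: [-0.3, 0.6, -0.7]
gripper_width: 0.5
time_s: 3.2
ee_pos: [503.2, 0.4, 117.7]
ee_rot: [-90.1, -0.0, -121.1]
force: [-0.1, -0.1, 1.0]
gripper_width: 0.4
3.2 [5.03166391e+02 3.58156096e-01 1.17733809e+02] [-9.00503366e+01 -3.26860696e-02 -1.21134993e+02] [-0.10091716 -0.12629795  1.04950825] 0.44401610754028975 [-0.6 47.7 -1.1]
255.63914928954836 195.12418904407008
256.30911465334015 102.27562239145128
252.38618922288035 200.40144985000614
```

View pics/wrist1.png

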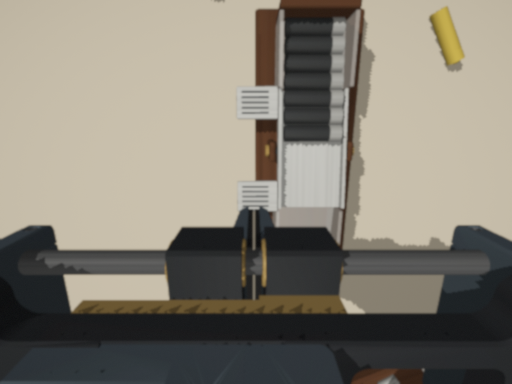

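View pics/side1c.png

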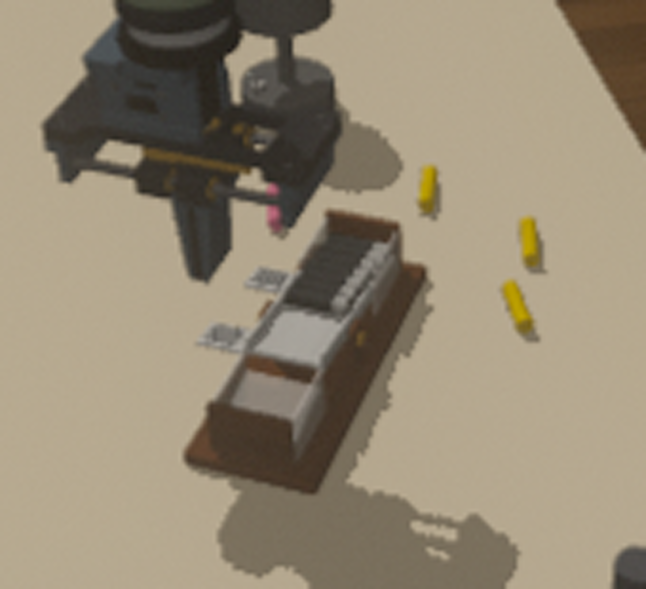

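The wrist view confirms it: the right pad at (257, 193) and the left at (257, 101) match my projections within about 2 px, and the fingertip is above and just outside the raised pad. Next I'll descend to just above the pad.

```bash
python3 -m handwheel '[[0,[0,10,-0.5],[0,0,0]],[0,[0,10,-0.5],[0,0,0]],[0,[0,10,-0.5],[0,0,0]],[0,[0,10,0],[0,0,0]],[0,[0,8,0],[0,0,0]],[0,[0,6,0],[0,0,0]],[0,[0,2,0],[0,0,0]],[0,[0,1,0],[0,0,0]],[0,[0,1,0],[0,0,0]],[0,[0,1,0],[0,0,0]]]'
python3 -m handwheel '[[0,[0,1,0],[0,0,0]],[0,[0,1,0],[0,0,0]],[0,[0,1,0],[0,0,0]],[0,[0,1,0],[0,0,0]],[0,[0,1,0],[0,0,0]],[0,[0,1,0],[0,0,0]],[0,[0,1,0],[0,0,0]],[0,[0,1,0],[0,0,0]],[0,[0,1,0],[0,0,0]],[0,[0,1,0],[0,0,0]]]'
python3 - <<'E'
from h import *
import cv2
s,p,r=tool();print(s["time_s"],p,s["force"])
for c in("side","wrist"):cv2.imwrite(f"pics/{c}2.png",env.grab_frame(c)[:,:,::-1])
a=cv2.imread("pics/side2.png")[140:265,180:280];b=cv2.imread("pics/wrist2.png")[:260,150:420]
cv2.imwrite("pics/c2.png",np.hstack([cv2.resize(a,(400,500)),cv2.resize(b,(400,500))]))
E
```

```text
time_s: 4.13
ee_pos: [502.5, 1.1, 59.2]
ee_rot: [-90.0, 0.0, -121.1]
force: [0.6, -0.3, -0.9]
gripper_width: 0.4
time_s: 4.97
ee_pos: [502.1, 1.0, 48.9]
ee_rot: [-90.0, -0.0, -121.1]
force: [-0.6, 0.1, 1.4]
gripper_width: 0.7
4.9667 [502.08905902   1.02832776  48.89177425] [-0.62005199  0.13762418  1.44564576]
```

View pics/c2.png

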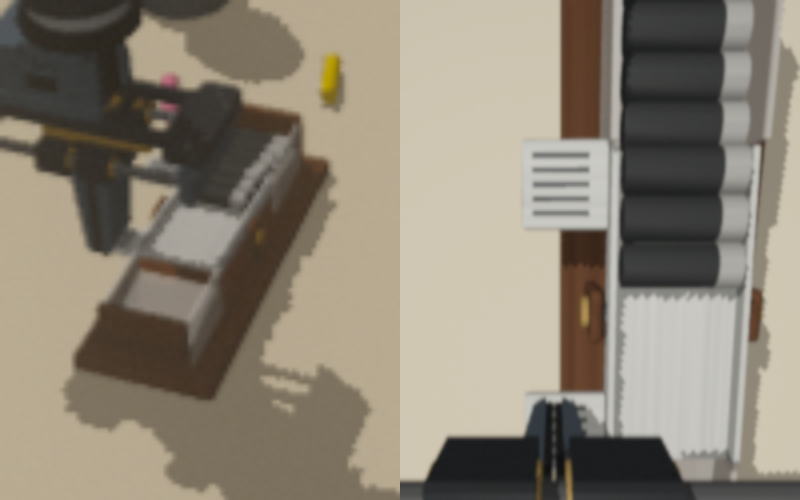

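The finger is on the pad, clear of the cheek. I'll keep pressing at the same slow rate.

```bash
python3 -m handwheel '[[0,[0,1,0],[0,0,0]],[0,[0,1,0],[0,0,0]],[0,[0,1,0],[0,0,0]],[0,[0,1,0],[0,0,0]],[0,[0,1,0],[0,0,0]],[0,[0,1,0],[0,0,0]],[0,[0,0.5,0],[0,0,0]],[0,[0,0.5,0],[0,0,0]],[0,[0,0.5,0],[0,0,0]],[0,[0,0.5,0],[0,0,0]]]'
python3 - <<'E'
from h import *
import cv2
s,p,r=tool();print(s["time_s"],p,s["force"])
for c in("side","wrist"):cv2.imwrite(f"pics/{c}3.png",env.grab_frame(c)[:,:,::-1])
a=cv2.imread("pics/side3.png")[140:265,180:280];b=cv2.imread("pics/wrist3.png")[:260,150:420]
cv2.imwrite("pics/c3.png",np.hstack([cv2.resize(a,(400,500)),cv2.resize(b,(400,500))]))
E
```

```text
time_s: 5.9
ee_pos: [502.1, 1.1, 40.9]
ee_rot: [-90.0, -0.0, -121.1]
force: [-0.5, -1.8, 2.3]
gripper_width: 0.5
5.9 [502.12815133   1.12292741  40.89093757] [-0.45784767 -1.7932414   2.31497403]
```

View pics/c3.png

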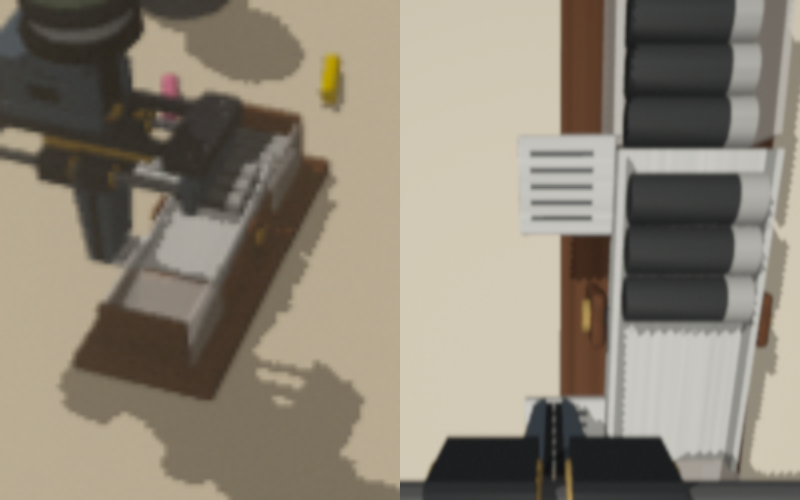

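The three cells have started rolling, and the four in the full lane are still there. I'll press gently to the stop.

```bash
python3 -m handwheel '[[0,[0,0.5,0],[0,0,0]],[0,[0,0.5,0],[0,0,0]],[0,[0,0.5,0],[0,0,0]],[0,[0,0.5,0],[0,0,0]],[0,[0,0,0],[0,0,0]],[0,[0,0,0],[0,0,0]],[0,[0,0,0],[0,0,0]],[0,[0,0,0],[0,0,0]],[0,[0,0,0],[0,0,0]],[0,[0,0,0],[0,0,0]]]'
python3 - <<'E'
from h import *
import cv2
s,p,r=tool();print(s["time_s"],p,s["force"])
for c in("side","wrist"):cv2.imwrite(f"pics/{c}4.png",env.grab_frame(c)[:,:,::-1])
a=cv2.imread("pics/side4.png")[140:265,180:280];b=cv2.imread("pics/wrist4.png")[:260,150:420]
cv2.imwrite("pics/c4.png",np.hstack([cv2.resize(a,(400,500)),cv2.resize(b,(400,500))]))
E
```

```text
time_s: 6.83
ee_pos: [502.2, 1.2, 39.5]
ee_rot: [-90.0, 0.0, -121.1]
force: [-2.7, 0.3, 5.1]
gripper_width: 0.2
6.8333 [502.23765326   1.1627363   39.50651395] [-2.67668943  0.3193259   5.14520856]
```

View pics/c4.png

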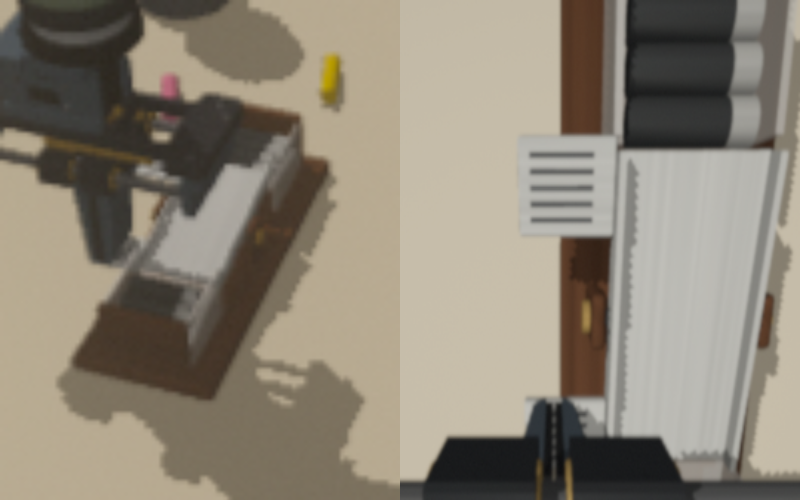

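The cells are in the empty lane and the force is rising, so the stop is near. I'll press a little more to confirm it.

```bash
python3 -m handwheel '[[0,[0,0.5,0],[0,0,0]],[0,[0,0.5,0],[0,0,0]],[0,[0,0,0],[0,0,0]],[0,[0,0,0],[0,0,0]],[0,[0,0,0],[0,0,0]],[0,[0,0,0],[0,0,0]],[0,[0,0,0],[0,0,0]],[0,[0,0,0],[0,0,0]],[0,[0,0,0],[0,0,0]],[0,[0,0,0],[0,0,0]]]'
```

```text
time_s: 7.77
ee_pos: [502.3, 1.2, 39.2]
ee_rot: [-90.0, 0.0, -121.1]
force: [-3.1, 0.1, 11.9]
gripper_width: 0.3
```

That is the hard stop: the force is 12 N with almost no motion. I'll lift straight off and back away.

```bash
python3 -m handwheel '[[0,[0,-1,0],[0,0,0]],[0,[0,-1,0],[0,0,0]],[0,[0,-2,0],[0,0,0]],[0,[0,-4,0],[0,0,0]],[0,[0,-10,0],[0,0,0]],[0,[0,-20,0],[0,0,0]],[0,[0,-25,0],[0,0,0]],[0,[0,-25,0],[0,0,0]],[0,[0,-25,0],[0,0,0]],[0,[0,-25,0],[0,0,0]]]'
python3 -m handwheel '[[0,[0,-5,-15],[0,0,0]],[0,[0,-5,-15],[0,0,0]],[0,[0,0,-15],[0,0,0]],[0,[0,0,-15],[0,0,0]],[0,[0,0,-15],[0,0,0]],[0,[0,0,-15],[0,0,0]],[0,[0,0,-15],[0,0,0]],[0,[0,0,0],[0,0,0]],[0,[0,0,0],[0,0,0]],[0,[0,0,0],[0,0,0]]]'
python3 - <<'E'
from h import *
import cv2
for c in("side","top"):cv2.imwrite(f"pics/{c}5.png",env.grab_frame(c)[:,:,::-1])
s,p,r=tool();print(s["time_s"],p,s["force"])
a=cv2.imread("pics/side5.png")[140:265,180:280];b=cv2.imread("pics/top5.png")[150:270,190:320]
cv2.imwrite("pics/c5.png",np.hstack([cv2.resize(a,(400,500),interpolation=2),cv2.resize(b,(400,500),interpolation=2)]))
E
```

```text
time_s: 8.6
ee_pos: [502.0, 1.2, 177.9]
ee_rot: [-90.0, 0.0, -121.1]
force: [0.1, 0.1, -1.3]
gripper_width: 0.4
time_s: 9.43
ee_pos: [412.7, 55.5, 186.1]
ee_rot: [-89.9, 0.0, -121.1]
force: [-0.6, -0.2, 0.3]
gripper_width: 0.4
9.5333 [412.86599571  55.25271576 185.94359592] [0.42561042 0.18721205 0.38538347]
```

View pics/c5.png

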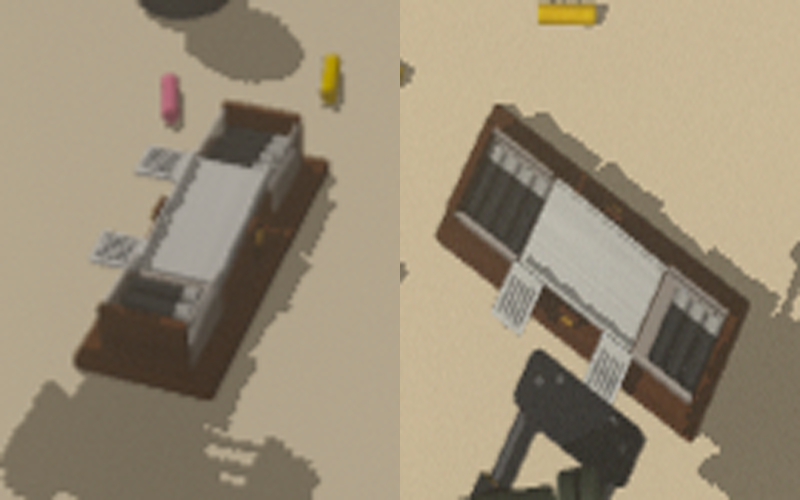

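View pics/side5.png

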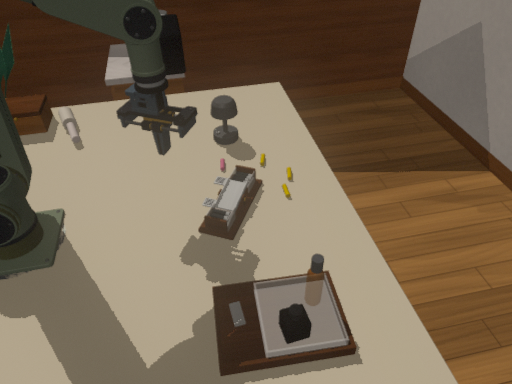

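The crops show three cells in the formerly empty lane, four still in the full lane and the gate clear. As a last check I'll compare the lowered and raised pad pixels with the expected heights, then hand in.

Run:
```python
from h import *
k=env.camera_info("side");T=np.array(k["camera_from_world"])
ey=np.array([.515,.857,0])
for n,q in(("R down",np.array([507.7,4.2,38])-3*ey),("R start",np.array([507.7,4.2,50])),("L up",np.array([550.5,74,50])-3*ey)):
    c=T[:3,:3]@q+T[:3,3];print(n,c[0]/c[2]*k["fx"]+k["cx"],c[1]/c[2]*k["fy"]+k["cy"])
print("seen R",180+118/4,140+250/4,"L",180+161/4,140+163/4)
env.job_done()
```

```text
R down 208.83769222543037 202.10820560727697
R start 208.87206390676565 198.1692591242113
L up 220.17632222310667 180.78694483637747
seen R 209.5 202.5 L 220.25 180.75
the job is handed in; nothing more can be done
```

The gate is rocked over to its other stop and left leaning that way. The three backed-up cells have rolled into the empty lane. I pressed the raised pad with the closed fingertips until it hit the stop, at about 12 N with almost no further movement. Then I lifted straight off and handed the job in at about 9.5 s.

- **Cells:** the last pictures show three cells in the formerly empty lane, four still in the full lane and none on the gate.
- **Gate:** both thumb pads appear within 1 px of where they should be with the gate fully over.
- **Surroundings:** nothing else visibly moved, and the arm was clear with no contact force at hand-in.

No check failed or disagreed.

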